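# Open the push-and-turn cap of a degreaser jug

## Task

Someone has parked the funnel upside down over the cap of the degreaser jug: take it off and leave it standing on its wide rim on the bare bench. Then open the jug's safety cap: press it down, keep it pressed while you twist it about a quarter turn to the left (counter-clockwise from above), and lift it off. Finish while still holding the cap, level and still, about 5 to 10 cm straight above the open neck; leave the spray can, the tape and the small carton alone.

Things in the scene. Friction and masses are not known exactly. Their poses are not given: they have to be found in the camera images.
- jug: grey jug clamped in a steel cradle screwed to the bench (cannot move). 110 mm along its x, 150 mm along its y, flat shoulder 110 mm above the bench; cradle plate 125 x 185 mm, 6 mm thick; loop handle on its +y side, out to 109 mm. Origin: centre of the underside, on the bench, below the neck, whose axis is the jug's z. Neck 41 mm across its ledges; its top is 28 mm above the shoulder.
- cap: round black ribbed cap, 52 mm across, 45 mm high, about 45 g, on the neck, hidden under the funnel at first. Origin: centre of its underside, z up; closed, the origin is 123 mm and the top 168 mm above the bench. Lower 21 mm: hollow skirt with two inner lugs on its x axis. Closed, its x lies along the jug's x (within 0.03 rad) and it is locked; forcing it round unpressed does not count.
- cap_grip (a point): on the cap's axis, 32 mm above its underside: the middle of its solid upper part (24 mm high), the place to grip, any way round. Pushed down 4.5 mm or more (hard stop at 6 mm) the cap clears the lock and turns counter-clockwise seen from above (growing yaw); clockwise is blocked. Turned 0.95 to 2.1 rad from closed it is free and pulls straight up; aim for about 1.35 rad.
- seat (a joint): spring pad, 20 mm across, in the mouth of the neck, pushed down by the cap. Value in m, grows downwards: about 0.002 with the cap closed, 0.007 or more when it is pressed far enough, 0 with the cap off (pad then 8 mm above the neck). It pushes the cap up with about 4 N closed, 8 to 9 N at the stop.
- funnel: aluminium funnel, upside down, wide rim on the jug's shoulder, covering the cap, up to 7 mm off the neck's axis. 130 mm high, about 90 g; rim 88 mm across, 78 mm at 64 mm up, then narrowing to the 18 mm spout, which stands up from 88 to 130 mm above the rim: grip it there. Origin: centre of the rim plane, z up along the spout. It must rise 60 mm or more to clear the cap.
- spray: bystander: spray can, 60 mm across, 150 mm high, standing; origin at the centre of its underside
- tape: bystander: roll of black tape lying flat, 90 mm across, 45 mm high; origin at the centre of its underside
- sparebox: bystander: small cardboard carton, 70 x 90 mm, 60 mm high; origin at the centre of its underside
There are look-alikes about, which are no part of the job. Leave any yellow look-alike of the funnel alone.

How it is judged:
On the way, in this order (a step that is already met when the one before it is completed fails the run):
1. the funnel is off the jug, standing on its rim on the bench, let go (height (world z) of funnel below 0.004 m and angle between funnel's own z axis and vertical below 0.1 rad and horizontal distance between funnel and jug above 0.09 m and contact force between the fingers and funnel below 0.1 N), for 0.2 s.
2. the cap, not yet turned, is pressed down at least 4 mm (z of cap in the frame of jug below 0.119 m and angle between the x axis of cap and the x axis of jug, either way round below 0.45 rad and horizontal distance between cap and jug below 0.006 m), for 0.05 s.
3. the cap, still on the neck, is turned free (at least 50 degrees) (angle between the x axis of cap and the x axis of jug, either way round above 0.88 rad and z of cap in the frame of jug below 0.129 m and horizontal distance between cap and jug below 0.008 m), for 0.05 s.
At the end, for the whole second after the job is handed in: The cap is held still in the fingers, 35 to 160 mm above its closed height, within 30 mm of the neck's axis, tilted less than 0.25 rad, touching neither jug nor funnel; the funnel stands on its rim on the bench (rim within 4 mm of it, tilt under 0.1 rad), its axis more than 90 mm from the neck's (height (world z) of funnel below 0.004 m and angle between funnel's own z axis and vertical below 0.1 rad and horizontal distance between funnel and jug above 0.09 m and z of cap in the frame of jug between 0.158 and 0.283 m and horizontal distance between cap and jug below 0.03 m and angle between cap's own z axis and vertical below 0.25 rad and linear speed of cap below 0.02 m/s and contact force between the fingers and cap above 1 N and contact force between cap and jug below 0.05 N and contact force between cap and funnel below 0.05 N); the arm keeps its last pose, push and grip.
It fails at once if the spray can is pushed more than 30 mm or tipped over (distance of spray from where it was at the start of the episode above 0.03 m or angle between spray's own z axis and vertical above 0.4 rad).
It fails at once if the roll of tape is pushed more than 30 mm or tipped over (distance of tape from where it was at the start of the episode above 0.03 m or angle between tape's own z axis and vertical above 0.4 rad).
It fails at once if the small carton is pushed more than 30 mm or tipped over (distance of sparebox from where it was at the start of the episode above 0.03 m or angle between sparebox's own z axis and vertical above 0.4 rad).
It also fails if it takes over 51 s, if anything falls off the work surface, if the arm or the gripper's body presses on something with over 40 N, if the wrist force passes 120 N, or if a joint passes its speed limit or range.

## Robot

A 7-joint arm with a two-finger parallel gripper is mounted at the origin on the work surface. World frame = base frame: x ahead of the robot, y to its left, z up, the work surface at z = 0. Lengths are in m, angles in rad, forces in N, time in s.
With the tool pointing down it reaches from about 0.4 to 0.875 m from the base axis. Payload 6.5 kg.
Tool frame: the origin (TCP) lies midway between the tips of the shut fingers; the grasp point (between the pads) lies 19 mm behind it; y points along the fingers, z is the direction in which the jaws open and shut, and the axes are right-handed (so a half turn about y gives the same grasp; the last joint's range is limited). The gripper opens to 85 mm and grips with 20 to 120 N. Pads are 22 mm wide; open, the fingers measure 114 mm over their backs; the gripper's body (76 mm by 85 mm) begins 54 mm behind the grasp point. The pads swing forward as they close: fully open they stand 13 mm farther back than shut.
Start: joints at [-1.261, 0.536, -0.004, 1.538, 0.003, 1.067, -0.071], TCP at [0.239, 0.605, 0.231] pointing down, gripper open.
Joint ranges: [-2.7, 2.7], [-0.37, 2.16], [-1.27, 1.26], [0.24, 2.4], [-1.31, 4.45], [0.19, 1.91], [-2.76, 2.76]. Speed limits (rad/s): [2.39, 2.39, 3.14, 3.14, 3.14, 3.14, 3.14].

## Interface

Orientations are given as a rotation vector (axis times angle).
In Python, from cell import manip, cams gives the robot as it stands.
- The arm moves only by the tool apply_moves, never from a script. Its argument "series" is a list of rows, each an object of numbers: "tx", "ty", "tz": the shift along the tool's x, y, z scaled (see below); "roll": the turn about the tool's y scaled (see below); "fingers": the gripper's target within -1 to 1 (fully open at 1, half-way at 0, shut at -1). In form: [{"tx": .., "ty": .., "tz": .., "roll": .., "fingers": ..}, ...]. A call has 1 to 12 rows; each row shifts and turns the commanded pose from where the row before left it, along the tool's axes as they then stand; what a row does not reach is not made up. The controller multiplies each number of a shift by 0.04 m and each number of a turn by 0.5 rad. A row lasts 1/10 s, in which the tool goes at most 50 mm and 8.59 degrees, less where a joint would pass 70% of its speed; a pose out of reach is approached as far as the arm can. A call with a number of a shift or a turn outside -1 to 1 is refused whole. A call with a gripper value outside its range is refused whole. The fingers move at their own pace and stop on an object; "grip_force" is the grip in N (left out, the last holds). Time passes only in rows, so rows that do not move let the fingers close. It gives the time, the measured TCP pose, the force and the opening at its end, in the units of the state.
- manip.sense(): the state, without advancing time (a new reading comes with each control period).
- cams.read_camera(name): name is "scene" or "side" or "wrist"; returns a dict with "color" (420x560x3 uint8, red, green, blue), "camera_matrix" (3x3 intrinsics, pixels), "k1" (the pictures are not rectified: a ray, as slopes to the right and down, at radius r is drawn at 1 + k1 r^2 times it, then the intrinsics apply), "cam_to_world" (4x4, takes a point from camera to world coordinates). Camera axes: x right, y down, z forward; pixel columns grow to the right and rows downward; lengths in m; the calibration is good to about 2 mm. A picture is of the moment at which its call begins. There is no depth.
- manip.job_done(): hands the job in, once; it reports no verdict.
Trained networks look in a picture, given as the dict that the camera call returned (one of the last four; its "shot" number tells which), for a name from the list of things; names that differ only in an ending like _2 or _b are one class to them, and where a whole thing is asked for, a point or a joint stands for the part that bears it (a point fixed in the world has none). Each returns a list of dicts, best first, with "p" (0 to 1); they miss things now and then, are a little off and sometimes report something else, mostly with a low value. They report only what shows in the picture. A call takes as long as a camera call. They do not tell look-alikes from the thing itself.
- cams.find_in(query, picture): "rect" ([centre column, centre row, width, height] in pixels, round what is visible of it).
- cams.masks_of(query, picture): "region" (420x560 bool, what is visible of it) and "rect" ([centre column, centre row, width, height] in pixels, round what is visible of it).
The state is a dict: "time_s": time; "joint_pos": joint angles; "dq": joint speeds; "effort": joint torques, N m; "position": TCP position; "tcp_rot": TCP orientation; "ft_force": force on the tool from outside, world axes, zero at the start; "torque": the same for the moment, N m; "finger_gap": finger opening in m.
Only numpy, scipy, OpenCV 4.12 (cv2) and the standard library are available. Lean on these libraries where they do the work, as an engineer would, in place of code of your own. Each camera call takes 0.05 s, during which the arm holds its last target.

## Working session

There is one attempt and no reset: what is moved stays moved. The work goes in short steps, Python scripts to look and compute and a tool call to move; the robot and the scene stay as the last step left them, time stands still between calls to the robot, and variables do not carry over. Pictures are saved under pics/ and viewed, and the job is handed in when it is done.

Besides the shell and the picture viewer there is one more tool, called after "Request:" in YAML: its name, and indented under it one key for each argument. apply_moves: Moves the arm, as the interface text tells. Its arguments: {"type":"object","properties":{"series":{"type":"array","items":{"type":"object","properties":{"tx":{"type":"number","minimum":-1,"maximum":1},"ty":{"type":"number","minimum":-1,"maximum":1},"tz":{"type":"number","minimum":-1,"maximum":1},"roll":{"type":"number","minimum":-1,"maximum":1},"fingers":{"type":"number"}}}},"grip_force":{"type":"number"}},"required":["series"]}

```bash
ls; mkdir -p pics
cat > h.py <<'E'
import numpy as np, cv2
from cell import manip, cams
def save(n,im): cv2.imwrite('pics/'+n+'.png', cv2.cvtColor(im,cv2.COLOR_RGB2BGR))
E
python3 - <<'E'
from h import *
s=manip.sense(); print(s)
for n in ['scene','side','wrist']:
    p=cams.read_camera(n); save(n+'0',p['color']); print(n,p['camera_matrix'].tolist() if hasattr(p['camera_matrix'],'tolist') else p['camera_matrix'],p['k1'],np.round(p['cam_to_world'],4).tolist(),p.get('shot'))
    for q in ['jug','funnel','spray','tape','sparebox']:
        print(q,[(d['rect'],round(d['p'],2)) for d in cams.find_in(q,p)])
E
```

```text
pics
{'time_s': 0.0, 'joint_pos': array([-1.26120023,  0.53718102, -0.0044459 ,  1.53886149,  0.00261453,
        1.06727035, -0.07118329]), 'dq': array([-0.00111649,  0.00022125, -0.00036282, -0.00037177, -0.00194572,
       -0.00078026, -0.00059555]), 'effort': array([-4.02909354e-04, -5.83413112e+01,  1.04865331e+00, -2.59097028e+01,
        1.24269249e-02,  9.77601274e-03,  2.31020425e-05]), 'position': array([0.23834756, 0.60405828, 0.23040792]), 'tcp_rot': array([-1.55233308,  0.29497197, -0.29467705]), 'ft_force': array([-0.07888278,  0.3647289 ,  0.14462923]), 'torque': array([0.03790726, 0.01133344, 0.01351967]), 'finger_gap': 0.08493904571664555}
scene [[478.68749203947255, 0.0, 285.1203326909749], [0.0, 478.68749203947255, 212.6244885143014], [0.0, 0.0, 1.0]] -0.1216869035110601 [[-0.1279, 0.862, -0.4906, 1.1962], [0.9917, 0.1067, -0.0712, 0.0908], [-0.009, -0.4956, -0.8685, 1.2925], [0.0, 0.0, 0.0, 1.0]] 1
jug [([278.6, 238.6, 69.8, 70.1], 0.76), ([281.6, 222.4, 31.9, 38.2], 0.35)]
funnel [([270.3, 184.1, 34.4, 36.1], 0.75), ([280.2, 222.1, 30.2, 40.6], 0.63)]
spray [([17
[... 245 characters left out ...]
65459942 [[0.9035, -0.2854, 0.3198, 0.092], [-0.4286, -0.5955, 0.6795, -0.8869], [-0.0035, -0.7509, -0.6604, 0.979], [0.0, 0.0, 0.0, 1.0]] 2
jug [([306.9, 228.4, 79.2, 71.9], 0.97)]
funnel [([301.2, 191.4, 30.6, 62.2], 0.98), ([248.0, 256.2, 35.4, 51.4], 0.94)]
spray [([333.4, 335.4, 29.4, 61.5], 0.8)]
tape [([224.3, 164.4, 27.2, 24.6], 0.63)]
sparebox [([260.8, 148.0, 24.8, 31.8], 0.91)]
wrist [[323.3670346794267, 0.0, 279.32637721640907], [0.0, 323.3670346794267, 207.2767512394958], [0.0, 0.0, 1.0]] -0.07563150006924983 [[0.3668, 0.89, 0.2707, 0.1704], [0.9303, -0.3511, -0.1063, 0.632], [0.0004, 0.2908, -0.9568, 0.3735], [0.0, 0.0, 0.0, 1.0]] 3
jug []
funnel []
spray []
tape []
sparebox []
```

View pics/scene0.png

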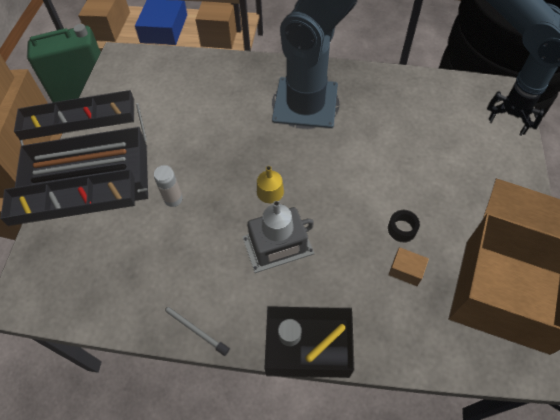

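View pics/side0.png

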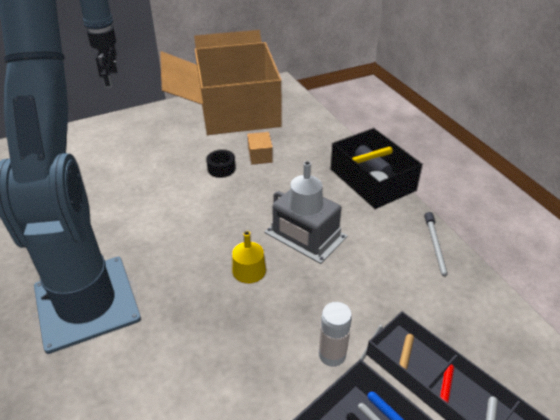

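The scene view shows the grey funnel on the jug at about (278,220). The yellow look-alike is at (270,185), the spray can at (168,186), the tape at (404,226) and the carton at (409,266). I'll zoom in to measure.

Run:
```python
from h import *
a=cams.read_camera('scene'); b=cams.read_camera('side')
for n,p,(x0,y0) in [('scene',a,(225,160)),('side',b,(240,150))]:
    c=p['color'][y0:y0+120,x0:x0+120]
    save('z_'+n,cv2.resize(c,None,fx=5,fy=5,interpolation=cv2.INTER_CUBIC))
np.savez('p0.npz',a=a['color'],b=b['color'],Ka=a['camera_matrix'],Kb=b['camera_matrix'],ka=a['k1'],kb=b['k1'],Ta=a['cam_to_world'],Tb=b['cam_to_world'])
```

```text
(no output)
```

View pics/z_scene.png

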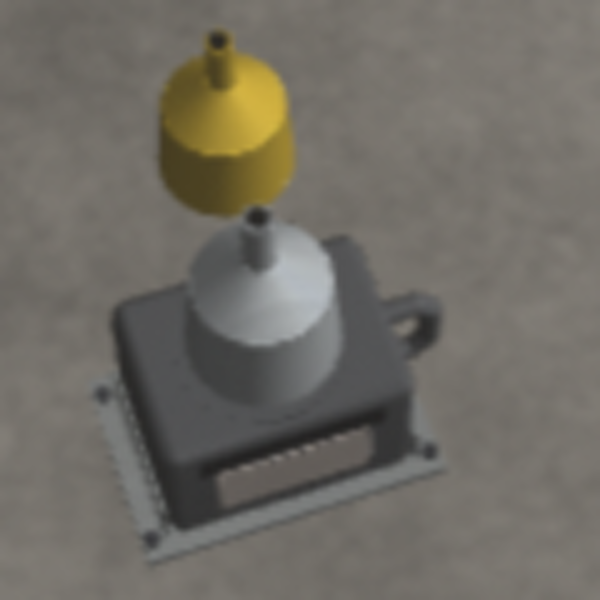

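View pics/z_side.png

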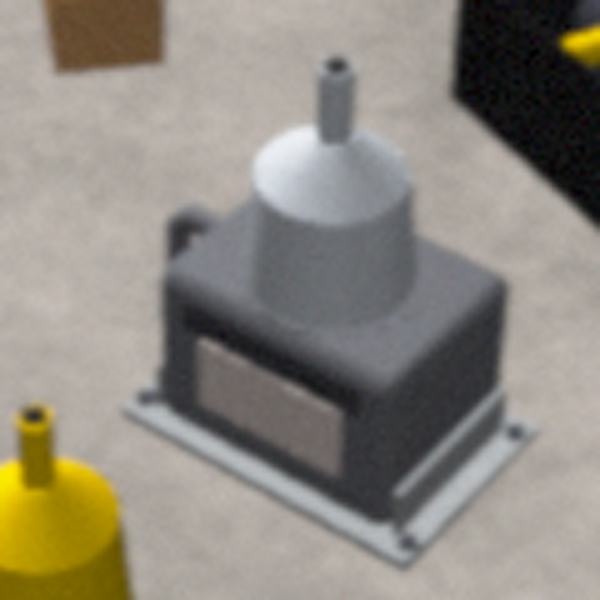

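```bash
cat >> h.py <<'E'
def ray(p,uv):
    K=np.array(p['camera_matrix']);k1=p['k1'];T=np.array(p['cam_to_world'])
    d=np.array([(uv[0]-K[0,2])/K[0,0],(uv[1]-K[1,2])/K[1,1]]);s=d.copy()
    for _ in range(20): s=d/(1+k1*(s@s))
    v=T[:3,:3]@np.array([s[0],s[1],1]); return T[:3,3],v/np.linalg.norm(v)
def atz(p,uv,z):
    o,v=ray(p,uv); return o+v*(z-o[2])/v[2]
def tri(pa,ua,pb,ub):
    A=np.zeros((3,3));b=np.zeros(3);L=[]
    for p,u in((pa,ua),(pb,ub)):
        o,v=ray(p,u);M=np.eye(3)-np.outer(v,v);A+=M;b+=M@o;L.append((M,o))
    x=np.linalg.solve(A,b); return x,[np.linalg.norm(M@(x-o)) for M,o in L]
def proj(p,X):
    K=np.array(p['camera_matrix']);T=np.array(p['cam_to_world']);c=T[:3,:3].T@(np.array(X)-T[:3,3]);s=c[:2]/c[2];s=s*(1+p['k1']*(s@s));return s[0]*K[0,0]+K[0,2],s[1]*K[1,1]+K[1,2]
def p0():
    z=np.load('p0.npz');f=lambda c:dict(color=z[c],camera_matrix=z['K'+c],k1=float(z['k'+c]),cam_to_world=z['T'+c]);return f('a'),f('b')
E
python3 - <<'E'
from h import *
a,b=p0(); np.set_printoptions(precision=4,suppress=True)
A=lambda x,y:(225+(x-2)/5,160+(y-2)/5); B=lambda x,y:(240+(x-2)/5,150+(y-2)/5)
print('spout',tri(a,A(258,215),b,B(337,65)))
S=[atz(a,A(*q),.006) for q in[(95,382),(152,562),(445,465)]]; print('scene corners',S)
T=[atz(b,B(*q),.006) for q in[(123,408),(405,568),(537,430)]]; print('side corners',T)
# scene: c0->c1 is x side(125), c1->c2 y side(185)
print('lens',[np.linalg.norm(S[1]-S[0]),np.linalg.norm(S[2]-S[1])],[np.linalg.norm(T[1]-T[0]),np.linalg.norm(T[2]-T[1])])
print('centre',(S[0]+S[2])/2,(T[0]+T[2])/2)
u=S[2]-S[1];print('yaw',np.arctan2(u[1],u[0])-np.pi/2); u=T[0]-T[1];print(np.arctan2(u[1],u[0])-np.pi/2)
print('yellow spout',tri(a,A(218,40),b,B(35,415)))
E
```

```text
spout (array([ 0.5748, -0.0211,  0.2411]), [np.float64(0.0011721723438112505), np.float64(0.0011721723438112399)])
scene corners [array([ 0.5654, -0.1286,  0.006 ]), array([ 0.6767, -0.076 ,  0.006 ]), array([0.5941, 0.0863, 0.006 ])]
side corners [array([0.481 , 0.0335, 0.006 ]), array([ 0.562 , -0.1334,  0.006 ]), array([ 0.6731, -0.0772,  0.006 ])]
lens [np.float64(0.12313161300424746), np.float64(0.18207486882430496)] [np.float64(0.1855682919218733), np.float64(0.12455924425017223)]
centre [ 0.5798 -0.0212  0.006 ] [ 0.577  -0.0219  0.006 ]
yaw 0.471139998002192
0.4517162399023116
yellow spout (array([ 0.3928, -0.0728,  0.131 ]), [np.float64(0.0015469226399496686), np.float64(0.0015469226399496818)])
```

Run:
```python
from h import *
from scipy.spatial.transform import Rotation as R
a,b=p0(); np.set_printoptions(precision=4,suppress=True)
for n,u,v in [('spray',(171,203),(333,362)),('tape',(402.9,232),(222,170)),('box',(408,272),(261,158))]:
    print(n,atz(a,u,0),atz(b,v,0))
print('yellow axis top .393,-.073; tool at scene',atz(a,(228,350),0),'tray',atz(a,(267,306),.0))
s=manip.sense(); M=R.from_rotvec(s['tcp_rot']).as_matrix(); print(M)
print('delta in tool', M.T@(np.array([.575,-.021,.24])-s['position']))
```

```text
spray [ 0.4757 -0.3794  0.    ] [ 0.4519 -0.3899  0.    ]
tape [0.4895 0.3506 0.    ] [0.4764 0.3437 0.    ]
box [0.6202 0.367  0.    ] [0.6109 0.3487 0.    ]
yellow axis top .393,-.073; tool at scene [ 0.909  -0.1137  0.    ] tray [ 0.7721 -0.0271  0.    ]
[[ 0.9302  0.      0.367 ]
 [-0.367  -0.0001  0.9302]
 [ 0.     -1.     -0.0001]]
delta in tool [ 0.5426 -0.0087 -0.4585]
```

Request:
apply_moves:
  series:
    - {"ty": -1,"fingers": 1}
    - {"ty": -1,"fingers": 1}
    - {"ty": -0.5,"fingers": 1}
    - {"tx": 0.9,"tz": -0.76,"fingers": 1}
    - {"tx": 0.9,"tz": -0.76,"fingers": 1}
    - {"tx": 0.9,"tz": -0.76,"fingers": 1}
    - {"tx": 0.9,"tz": -0.76,"fingers": 1}
    - {"tx": 0.9,"tz": -0.76,"fingers": 1}
    - {"tx": 0.9,"tz": -0.76,"fingers": 1}
    - {"tx": 0.9,"tz": -0.76,"fingers": 1}
    - {"tx": 0.9,"tz": -0.76,"fingers": 1}
    - {"tx": 0.9,"tz": -0.76,"fingers": 1}

```text
invalid input
```

Request:
apply_moves:
  series:
    - {"tx": 0.9,"tz": -0.76,"fingers": 1}
    - {"tx": 0.9,"tz": -0.76,"fingers": 1}
    - {"tx": 0.9,"tz": -0.76,"fingers": 1}
    - {"tx": 0.9,"tz": -0.76,"fingers": 1}
    - {"roll": 0.28,"fingers": 1}
    - {"roll": 0.28,"fingers": 1}
    - {"roll": 0.28,"fingers": 1}
    - {"roll": 0.28,"fingers": 1}
    - {"roll": 0.28,"fingers": 1}
    - {"roll": 0.28,"fingers": 1}
    - {"roll": 0.28,"fingers": 1}
    - {"roll": 0.28,"fingers": 1}

```text
invalid input
```

```bash
cat >> h.py <<'E'
from scipy.spatial.transform import Rotation as R
np.set_printoptions(precision=4,suppress=True)
def st(target=None):
    s=manip.sense();M=R.from_rotvec(s['tcp_rot']).as_matrix()
    print('t',round(s['time_s'],2),'pos',s['position'],'zyaw',round(np.arctan2(M[1,2],M[0,2]),4),'down',M[:,1],'j',s['joint_pos'],'F',s['ft_force'],'T',s['torque'],'gap',round(s['finger_gap'],4))
    if target is not None: print('delta scaled (tx,ty,tz)',M.T@(np.array(target)-s['position'])/.04)
    return s,M
E
python3 - <<'E'
from h import *
st([.575,-.021,.30])
for n in ['wrist','scene','side']:
    p=cams.read_camera(n); save('b_'+n,p['color'])
    print(n,[(d['rect'],d['p']) for d in cams.find_in('funnel',p)])
    if n=='wrist': print(proj(p,[.575,-.021,.240]))
E
```

```text
t 1.0 pos [0.2385 0.6046 0.2313] zyaw 1.195 down [ 0.     -0.0001 -1.    ] j [-1.2612  0.5364 -0.0044  1.5379  0.0026  1.0673 -0.0712] F [-0.1039  0.0167  0.7862] T [ 0.0047 -0.0013 -0.0135] gap 0.085
delta scaled (tx,ty,tz) [ 13.5643  -1.717  -11.4625]
wrist []
(np.float64(-4.704776950839175), np.float64(547.9037360628097))
scene [([280.1, 223.0, 29.5, 42.0], 0.88), ([272.1, 185.2, 30.1, 39.3], 0.73)]
side [([303.0, 190.9, 35.0, 58.4], 0.69), ([249.6, 254.9, 34.1, 56.2], 0.67)]
```

View pics/b_wrist.png

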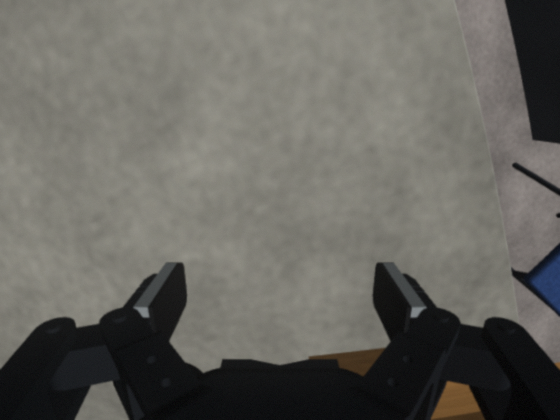

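The call was refused, so the rows probably need every field. I'll send complete rows.

Request:
apply_moves:
  series:
    - {"tx": 0,"ty": -1,"tz": 0,"roll": 0,"fingers": 1}
    - {"tx": 0,"ty": -1,"tz": 0,"roll": 0,"fingers": 1}
    - {"tx": 0,"ty": -0.5,"tz": 0,"roll": 0,"fingers": 1}
    - {"tx": 0.9,"ty": 0,"tz": -0.76,"roll": 0,"fingers": 1}
    - {"tx": 0.9,"ty": 0,"tz": -0.76,"roll": 0,"fingers": 1}
    - {"tx": 0.9,"ty": 0,"tz": -0.76,"roll": 0,"fingers": 1}
    - {"tx": 0.9,"ty": 0,"tz": -0.76,"roll": 0,"fingers": 1}
    - {"tx": 0.9,"ty": 0,"tz": -0.76,"roll": 0,"fingers": 1}
    - {"tx": 0.9,"ty": 0,"tz": -0.76,"roll": 0,"fingers": 1}
    - {"tx": 0.9,"ty": 0,"tz": -0.76,"roll": 0,"fingers": 1}
    - {"tx": 0.9,"ty": 0,"tz": -0.76,"roll": 0,"fingers": 1}
    - {"tx": 0.9,"ty": 0,"tz": -0.76,"roll": 0,"fingers": 1}
  grip_force: 40

```text
time_s: 2.5
position: [0.4402, 0.2294, 0.3317]
tcp_rot: [-1.55, 0.294, -0.295]
ft_force: [1.6, 0.1, 0.2]
finger_gap: 0.0853
```

Request:
apply_moves:
  series:
    - {"tx": 0.9,"ty": 0,"tz": -0.76,"roll": 0,"fingers": 1}
    - {"tx": 0.9,"ty": 0,"tz": -0.76,"roll": 0,"fingers": 1}
    - {"tx": 0.9,"ty": 0,"tz": -0.76,"roll": 0,"fingers": 1}
    - {"tx": 0.9,"ty": 0,"tz": -0.76,"roll": 0,"fingers": 1}
    - {"tx": 0,"ty": 0,"tz": 0,"roll": 0.28,"fingers": 1}
    - {"tx": 0,"ty": 0,"tz": 0,"roll": 0.28,"fingers": 1}
    - {"tx": 0,"ty": 0,"tz": 0,"roll": 0.28,"fingers": 1}
    - {"tx": 0,"ty": 0,"tz": 0,"roll": 0.28,"fingers": 1}
    - {"tx": 0,"ty": 0,"tz": 0,"roll": 0.28,"fingers": 1}
    - {"tx": 0,"ty": 0,"tz": 0,"roll": 0.28,"fingers": 1}
    - {"tx": 0,"ty": 0,"tz": 0,"roll": 0.28,"fingers": 1}
    - {"tx": 0,"ty": 0,"tz": 0,"roll": 0.28,"fingers": 1}

```text
time_s: 3.7
position: [0.5288, 0.0653, 0.3314]
tcp_rot: [-1.241, 1.158, -1.158]
ft_force: [-0.0, -0.3, -0.3]
finger_gap: 0.0852
```

Run:
```python
from h import *
st([.575,-.021,.30])
p=cams.read_camera('wrist'); save('b_wrist2',p['color']); print(proj(p,[.575,-.021,.240]))
np.savez('w.npz',K=p['camera_matrix'],k=p['k1'],T=p['cam_to_world'])
```

```text
t 3.7 pos [0.5288 0.0653 0.3314] zyaw 0.0693 down [ 0.0001  0.0002 -1.    ] j [-0.6169  0.2506  0.4995  1.7502 -0.1294  1.1732 -0.011 ] F [-0.0107 -0.2831 -0.2737] T [-0.0273  0.038   0.0028] gap 0.0852
delta scaled (tx,ty,tz) [2.2325 0.7848 1.0019]
(np.float64(325.7118586660858), np.float64(312.05466362023947))
```

View pics/b_wrist2.png

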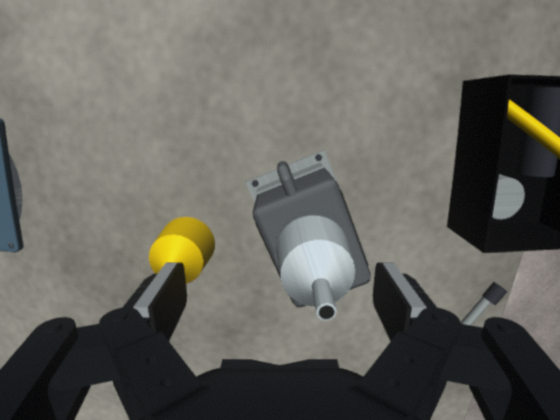

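The spout tip shows at (325,312) in the wrist view, and the projection of the measured point gives (325.7,312), so they agree. Next I'll align and descend.

Request:
apply_moves:
  series:
    - {"tx": 0.75,"ty": 0,"tz": 0.33,"roll": 0,"fingers": 1}
    - {"tx": 0.75,"ty": 0,"tz": 0.33,"roll": 0,"fingers": 1}
    - {"tx": 0.73,"ty": 0,"tz": 0.34,"roll": 0,"fingers": 1}
    - {"tx": 0,"ty": 0.78,"tz": 0,"roll": 0,"fingers": 1}
    - {"tx": 0,"ty": 0,"tz": 0,"roll": 0,"fingers": 1}

```text
time_s: 4.25
position: [0.5734, -0.0213, 0.297]
tcp_rot: [-1.249, 1.158, -1.151]
ft_force: [-0.5, 0.8, -1.3]
finger_gap: 0.0855
```

Run:
```python
from h import *
st([.575,-.021,.205])
p=cams.read_camera('wrist'); save('b_wrist3',p['color']); print(proj(p,[.575,-.021,.240]))
```

```text
t 4.25 pos [ 0.5734 -0.0213  0.297 ] zyaw 0.0757 down [-0.0061 -0.0005 -1.    ] j [-0.4425  0.3737  0.5285  1.6908 -0.2032  1.1384  0.2184] F [-0.4601  0.8215 -1.3315] T [ 0.0868  0.0455 -0.0169] gap 0.0855
delta scaled (tx,ty,tz) [-0.0037  2.2993  0.0546]
(np.float64(281.1973994580368), np.float64(227.1244680012141))
```

View pics/b_wrist3.png

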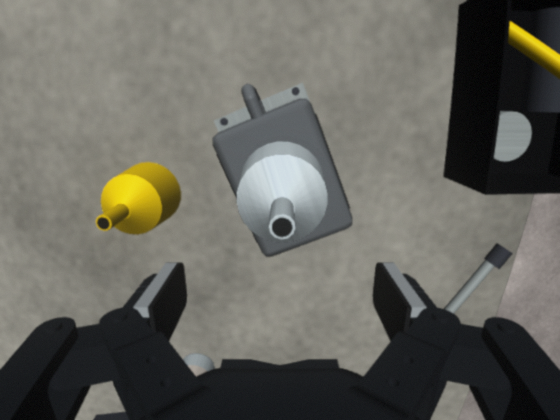

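The spout tip is at (282,226), against a prediction of (281,227). Now I'll descend and grip.

Request:
apply_moves:
  series:
    - {"tx": 0,"ty": 0.8,"tz": 0.03,"roll": 0,"fingers": 1}
    - {"tx": 0,"ty": 0.8,"tz": 0,"roll": 0,"fingers": 1}
    - {"tx": 0,"ty": 0.65,"tz": 0,"roll": 0,"fingers": 1}
    - {"tx": 0,"ty": 0,"tz": 0,"roll": 0,"fingers": -1}
    - {"tx": 0,"ty": 0,"tz": 0,"roll": 0,"fingers": -1}
    - {"tx": 0,"ty": 0,"tz": 0,"roll": 0,"fingers": -1}
    - {"tx": 0,"ty": 0,"tz": 0,"roll": 0,"fingers": -1}
    - {"tx": 0,"ty": 0,"tz": 0,"roll": 0,"fingers": -1}
    - {"tx": 0,"ty": 0,"tz": 0,"roll": 0,"fingers": -1}
    - {"tx": 0,"ty": 0,"tz": 0,"roll": 0,"fingers": -1}
  grip_force: 40

```text
time_s: 5.3
position: [0.5772, -0.0206, 0.211]
tcp_rot: [-1.243, 1.153, -1.154]
ft_force: [-1.5, 0.2, 5.3]
finger_gap: 0.0165
```

Run:
```python
from h import *
st([.575,-.021,.205])
p=cams.read_camera('scene'); save('c_scene',cv2.resize(p['color'][160:280,225:345],None,fx=5,fy=5))
```

```text
t 5.3 pos [ 0.5772 -0.0206  0.211 ] zyaw 0.0751 down [ 0.0014  0.0003 -1.    ] j [-0.4108  0.4695  0.4936  1.7792 -0.2656  0.9577  0.2666] F [-1.4698  0.2127  5.3409] T [0.0856 0.1817 0.029 ] gap 0.0165
delta scaled (tx,ty,tz) [ 0.0056  0.1492 -0.0551]
```

View pics/c_scene.png

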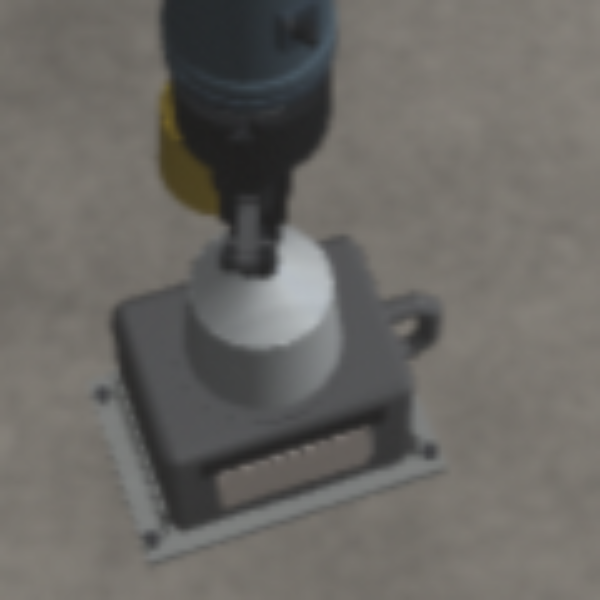

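The grip is on the spout (gap 16.5 mm). The wrist reads 5 N upwards, a light touch on the cone. Lifting now.

Request:
apply_moves:
  series:
    - {"tx": 0,"ty": -0.3,"tz": 0,"roll": 0,"fingers": -1}
    - {"tx": 0,"ty": -0.5,"tz": 0,"roll": 0,"fingers": -1}
    - {"tx": 0,"ty": -0.6,"tz": 0,"roll": 0,"fingers": -1}
    - {"tx": 0,"ty": -0.6,"tz": 0,"roll": 0,"fingers": -1}
    - {"tx": 0,"ty": -0.6,"tz": 0,"roll": 0,"fingers": -1}
    - {"tx": 0,"ty": 0,"tz": 0,"roll": 0,"fingers": -1}

```text
time_s: 5.95
position: [0.5784, -0.0211, 0.3179]
tcp_rot: [-1.239, 1.15, -1.157]
ft_force: [1.1, 1.0, -1.8]
finger_gap: 0.0166
```

Run:
```python
from h import *
st([.49,.185,.305])
p=cams.read_camera('side'); save('d_side',cv2.resize(p['color'][110:290,200:440],None,fx=3,fy=3))
```

```text
t 5.95 pos [ 0.5784 -0.0211  0.3179] zyaw 0.0746 down [ 0.006   0.0003 -1.    ] j [-0.449   0.3573  0.5369  1.6613 -0.1962  1.1708  0.2105] F [ 1.1132  1.0101 -1.7646] T [-0.0578 -0.0384 -0.0232] gap 0.0166
delta scaled (tx,ty,tz) [-5.3024  0.3107 -1.8213]
```

View pics/d_side.png

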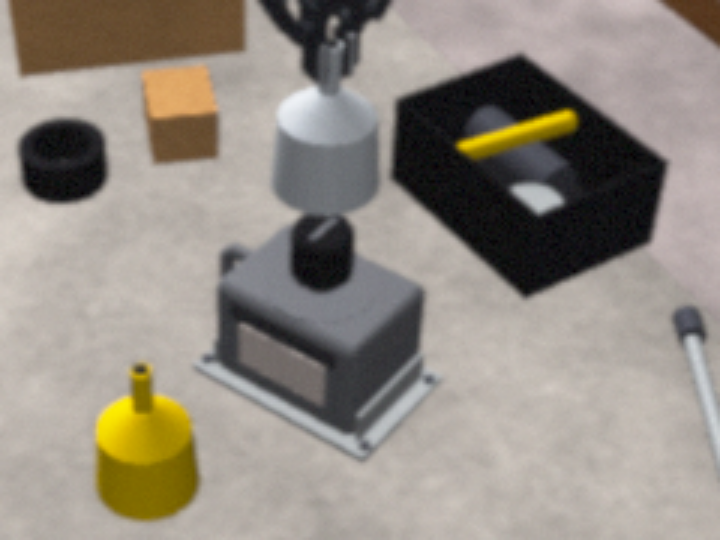

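The funnel hangs level and clear, and the cap is visible at about (322,250) in the crop. Carrying it to the side, towards (0.49, 0.185).

Request:
apply_moves:
  series:
    - {"tx": -0.5,"ty": 0,"tz": -0.17,"roll": 0,"fingers": -1}
    - {"tx": -0.8,"ty": 0,"tz": -0.27,"roll": 0,"fingers": -1}
    - {"tx": -0.8,"ty": 0,"tz": -0.27,"roll": 0,"fingers": -1}
    - {"tx": -0.8,"ty": 0,"tz": -0.27,"roll": 0,"fingers": -1}
    - {"tx": -0.8,"ty": 0,"tz": -0.27,"roll": 0,"fingers": -1}
    - {"tx": -0.8,"ty": 0,"tz": -0.27,"roll": 0,"fingers": -1}
    - {"tx": -0.8,"ty": 0.3,"tz": -0.27,"roll": 0,"fingers": -1}
    - {"tx": 0,"ty": 0.8,"tz": 0,"roll": 0,"fingers": -1}
    - {"tx": 0,"ty": 0.8,"tz": 0,"roll": 0,"fingers": -1}
    - {"tx": 0,"ty": 0.8,"tz": 0,"roll": 0,"fingers": -1}
    - {"tx": 0,"ty": 0.8,"tz": 0,"roll": 0,"fingers": -1}
    - {"tx": 0,"ty": 0,"tz": 0,"roll": 0,"fingers": -1}

```text
time_s: 7.2
position: [0.4855, 0.1839, 0.1698]
tcp_rot: [-1.253, 1.158, -1.153]
ft_force: [0.9, 0.2, -0.2]
finger_gap: 0.0167
```

Run:
```python
from h import *
st([.49,.185,.101])
p=cams.read_camera('side'); save('e_side',cv2.resize(p['color'][80:260,180:420],None,fx=3,fy=3))
```

```text
t 7.2 pos [0.4855 0.1839 0.1698] zyaw 0.0751 down [-0.0086 -0.0048 -1.    ] j [-0.7631  0.4223  0.3963  1.9476 -0.2161  0.8226 -0.1735] F [ 0.8692  0.2085 -0.2172] T [-0.0267  0.0326 -0.012 ] gap 0.0167
delta scaled (tx,ty,tz) [-0.025   1.7178  0.1293]
```

View pics/e_side.png

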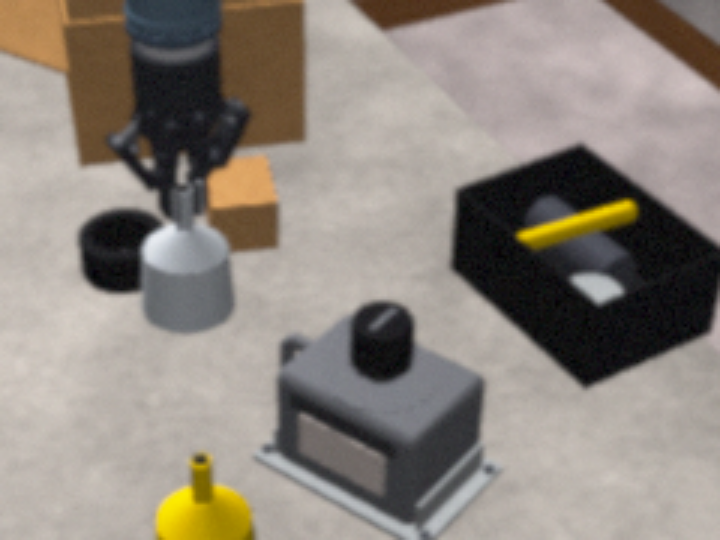

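Request:
apply_moves:
  series:
    - {"tx": 0,"ty": 0.6,"tz": 0,"roll": 0,"fingers": -1}
    - {"tx": 0,"ty": 0.5,"tz": 0,"roll": 0,"fingers": -1}
    - {"tx": 0,"ty": 0.3,"tz": 0,"roll": 0,"fingers": -1}
    - {"tx": 0,"ty": 0.1,"tz": 0,"roll": 0,"fingers": -1}
    - {"tx": 0,"ty": 0,"tz": 0,"roll": 0,"fingers": -1}

```text
time_s: 7.75
position: [0.4897, 0.1856, 0.1147]
tcp_rot: [-1.243, 1.154, -1.154]
ft_force: [-0.4, 0.5, -1.6]
finger_gap: 0.0166
```

Request:
apply_moves:
  series:
    - {"tx": 0,"ty": 0.1,"tz": 0,"roll": 0,"fingers": -1}
    - {"tx": 0,"ty": 0.1,"tz": 0,"roll": 0,"fingers": -1}
    - {"tx": 0,"ty": 0,"tz": 0,"roll": 0,"fingers": -1}

```text
time_s: 8.05
position: [0.4893, 0.1855, 0.106]
tcp_rot: [-1.244, 1.154, -1.154]
ft_force: [0.8, 0.2, -1.1]
finger_gap: 0.0171
```

Request:
apply_moves:
  series:
    - {"tx": 0,"ty": 0.06,"tz": 0,"roll": 0,"fingers": -1}
    - {"tx": 0,"ty": 0.06,"tz": 0,"roll": 0,"fingers": -1}
    - {"tx": 0,"ty": 0,"tz": 0,"roll": 0,"fingers": -1}

```text
time_s: 8.35
position: [0.4894, 0.1855, 0.1012]
tcp_rot: [-1.244, 1.154, -1.154]
ft_force: [-0.2, -0.1, -0.9]
finger_gap: 0.0168
```

Request:
apply_moves:
  series:
    - {"tx": 0,"ty": 0.05,"tz": 0,"roll": 0,"fingers": -1}
    - {"tx": 0,"ty": 0.05,"tz": 0,"roll": 0,"fingers": -1}
    - {"tx": 0,"ty": 0,"tz": 0,"roll": 0,"fingers": -1}

```text
time_s: 8.65
position: [0.4891, 0.1857, 0.1003]
tcp_rot: [-1.243, 1.156, -1.152]
ft_force: [-12.9, -3.4, 39.3]
finger_gap: 0.0172
```

Run:
```python
from h import *
st([.49,.185,.101])
p=cams.read_camera('side'); save('f_side',cv2.resize(p['color'][110:230,200:320],None,fx=5,fy=5))
```

```text
t 8.65 pos [0.4891 0.1857 0.1003] zyaw 0.0746 down [-0.0016  0.0019 -1.    ] j [-0.7161  0.5353  0.3449  1.9832 -0.2854  0.67   -0.1157] F [-12.9062  -3.3545  39.3329] T [-0.7894  2.8879  0.0157] gap 0.0172
delta scaled (tx,ty,tz) [ 0.0181 -0.0165  0.0206]
```

View pics/f_side.png

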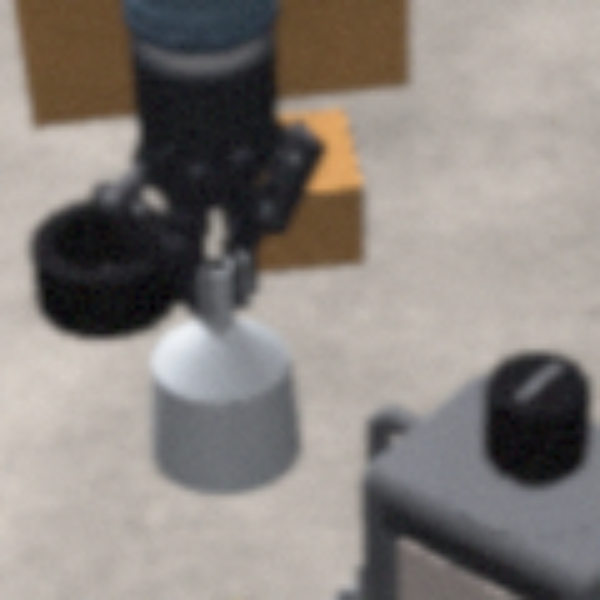

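The funnel is on the bench (39 N upwards). I'll relieve the push and then open.

Request:
apply_moves:
  series:
    - {"tx": 0,"ty": -0.09,"tz": 0,"roll": 0,"fingers": -1}
    - {"tx": 0,"ty": 0,"tz": 0,"roll": 0,"fingers": -1}

```text
time_s: 8.9
position: [0.4898, 0.1856, 0.1015]
tcp_rot: [-1.242, 1.153, -1.154]
ft_force: [0.1, 0.5, -0.5]
finger_gap: 0.017
```

Request:
apply_moves:
  series:
    - {"tx": 0,"ty": 0.02,"tz": 0,"roll": 0,"fingers": -0.6}
    - {"tx": 0,"ty": 0,"tz": 0,"roll": 0,"fingers": -0.3}
    - {"tx": 0,"ty": 0,"tz": 0,"roll": 0,"fingers": 0.2}
    - {"tx": 0,"ty": 0,"tz": 0,"roll": 0,"fingers": 1}
    - {"tx": 0,"ty": 0,"tz": 0,"roll": 0,"fingers": 1}
    - {"tx": 0,"ty": 0,"tz": 0,"roll": 0,"fingers": 1}

```text
time_s: 9.5
position: [0.4893, 0.1854, 0.0999]
tcp_rot: [-1.244, 1.154, -1.154]
ft_force: [0.3, -1.0, -0.0]
finger_gap: 0.0848
```

Run:
```python
from h import *
st([.49,.185,.101])
p=cams.read_camera('side'); save('g_side',cv2.resize(p['color'][110:230,200:320],None,fx=5,fy=5))
```

```text
t 9.5 pos [0.4893 0.1854 0.0999] zyaw 0.075 down [-0.0001 -0.0002 -1.    ] j [-0.718   0.536   0.346   1.9838 -0.2832  0.6681 -0.1178] F [ 0.3025 -0.9682 -0.0375] T [-0.0287  0.0596  0.0164] gap 0.0848
delta scaled (tx,ty,tz) [ 0.0111 -0.0266  0.0167]
```

View pics/g_side.png

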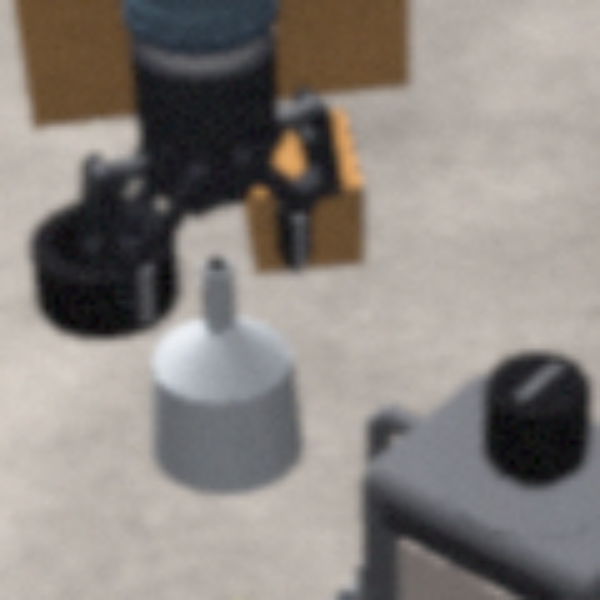

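The funnel stands on the bench, released. I'll rise and measure the cap.

Request:
apply_moves:
  series:
    - {"tx": 0,"ty": -0.6,"tz": 0,"roll": 0,"fingers": 1}
    - {"tx": 0,"ty": -1,"tz": 0,"roll": 0,"fingers": 1}
    - {"tx": 0,"ty": -1,"tz": 0,"roll": 0,"fingers": 1}
    - {"tx": 0,"ty": -1,"tz": 0,"roll": 0,"fingers": 1}
    - {"tx": 0,"ty": -1,"tz": 0,"roll": 0,"fingers": 1}

```text
time_s: 10.05
position: [0.4891, 0.1852, 0.2858]
tcp_rot: [-1.244, 1.154, -1.154]
ft_force: [1.2, 0.9, 0.1]
finger_gap: 0.0854
```

Run:
```python
from h import *
st([.577,-.0215,.25])
a=cams.read_camera('scene');b=cams.read_camera('side')
for p,n in((a,'scene'),(b,'side')):
    r=cams.masks_of('cap',p); print(n,[(d['rect'],round(d['p'],2)) for d in r])
    q=[proj(p,[.5785+.026*np.cos(t),-.0215+.026*np.sin(t),.168]) for t in np.linspace(0,6.28,40)]
    q2=[proj(p,[.5785+.026*np.cos(t),-.0215+.026*np.sin(t),.123]) for t in np.linspace(0,6.28,40)]
    print('model mean top',np.mean(q,0))
    x0,y0=[int(v)-40 for v in np.mean(q,0)]
    im=cv2.resize(p['color'][y0:y0+80,x0:x0+80],None,fx=7,fy=7,interpolation=cv2.INTER_CUBIC)
    save('h0_'+n,im)
    for Q,c in((q,(255,0,0)),(q2,(0,255,0))):
        cv2.polylines(im,[np.int32([((u-x0+.5)*7,(v-y0+.5)*7) for u,v in Q])],True,c,1)
    save('h_'+n,im)
```

```text
t 10.05 pos [0.4891 0.1852 0.2858] zyaw 0.0748 down [ 0.0001  0.     -1.    ] j [-0.8179  0.2718  0.4498  1.8328 -0.1337  1.0666 -0.2429] F [1.2311 0.8697 0.0711] T [ 0.0102 -0.081   0.0166] gap 0.0854
delta scaled (tx,ty,tz) [5.3171 0.8946 1.8057]
scene [([277.9, 221.3, 20.0, 22.2], 0.83)]
model mean top [276.8466 217.6795]
side [([307.1, 193.9, 27.1, 27.9], 0.57)]
model mean top [308.1044 186.2882]
```

View pics/h_scene.png

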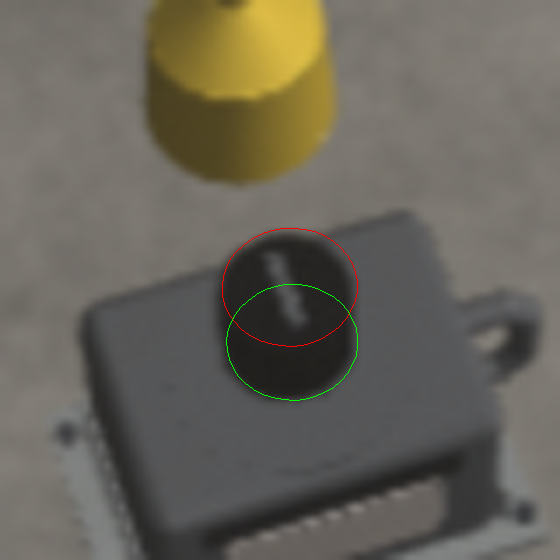

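View pics/h_side.png

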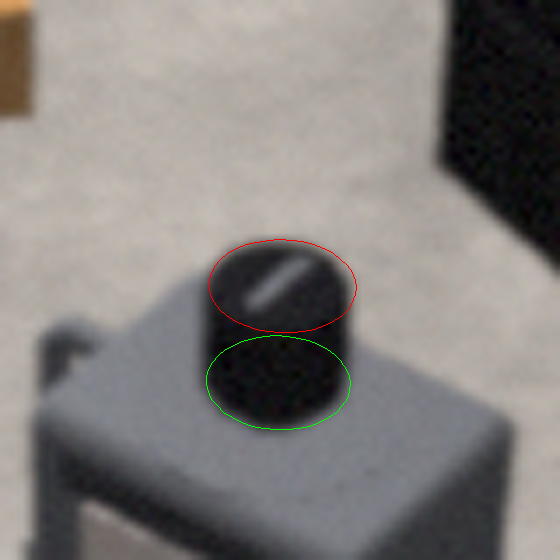

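The cap fits the model at about (0.577, −0.0215). I'll move over it and check from the wrist.

Request:
apply_moves:
  series:
    - {"tx": 0.88,"ty": 0,"tz": 0.3,"roll": 0,"fingers": 1}
    - {"tx": 0.88,"ty": 0,"tz": 0.3,"roll": 0,"fingers": 1}
    - {"tx": 0.88,"ty": 0,"tz": 0.3,"roll": 0,"fingers": 1}
    - {"tx": 0.88,"ty": 0,"tz": 0.3,"roll": 0,"fingers": 1}
    - {"tx": 0.88,"ty": 0,"tz": 0.3,"roll": 0,"fingers": 1}
    - {"tx": 0.9,"ty": 0.3,"tz": 0.3,"roll": 0,"fingers": 1}
    - {"tx": 0,"ty": 0.3,"tz": 0,"roll": 0,"fingers": 1}
    - {"tx": 0,"ty": 0,"tz": 0,"roll": 0,"fingers": 1}
    - {"tx": 0,"ty": 0,"tz": 0,"roll": 0,"fingers": 1}

```text
time_s: 11.15
position: [0.5761, -0.0192, 0.2589]
tcp_rot: [-1.246, 1.155, -1.151]
ft_force: [0.5, 0.5, 0.3]
finger_gap: 0.0854
```

Run:
```python
from h import *
s,M=st([.577,-.0215,.137])
p=cams.read_camera('wrist')
im=p['color'].copy()
print([(d['rect'],round(d['p'],2)) for d in cams.find_in('cap',p)])
q=[proj(p,[.577+.026*np.cos(t),-.0215+.026*np.sin(t),.168]) for t in np.linspace(0,6.28,40)]
cv2.polylines(im,[np.int32(q)],True,(255,0,0),1); save('i_wrist',im)
print(np.mean(q,0))
```

```text
t 11.15 pos [ 0.5761 -0.0192  0.2589] zyaw 0.0764 down [-0.0027  0.0005 -1.    ] j [-0.4368  0.4158  0.5217  1.7318 -0.2334  1.0589  0.2402] F [0.4883 0.5018 0.2559] T [0.0087 0.005  0.0042] gap 0.0854
delta scaled (tx,ty,tz) [0.0609 3.0476 0.0262]
[([283.1, 209.4, 70.1, 74.5], 0.87)]
[280.3632 214.203 ]
```

View pics/i_wrist.png

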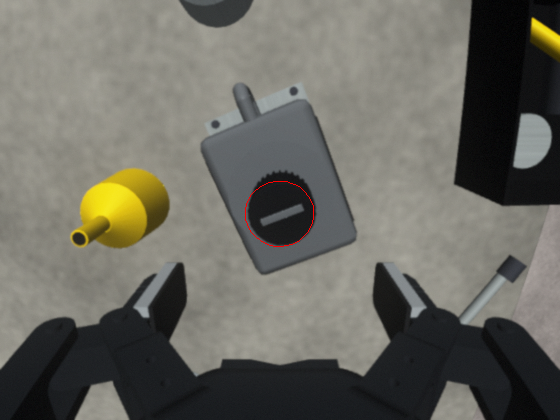

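The projected circle lies right on the cap in the wrist image, centred near (281,214). Descending and gripping.

Request:
apply_moves:
  series:
    - {"tx": 0.07,"ty": 0.8,"tz": 0.05,"roll": 0,"fingers": 1}
    - {"tx": 0,"ty": 0.8,"tz": 0,"roll": 0,"fingers": 1}
    - {"tx": 0,"ty": 0.8,"tz": 0,"roll": 0,"fingers": 1}
    - {"tx": 0,"ty": 0.5,"tz": 0,"roll": 0,"fingers": 1}
    - {"tx": 0,"ty": 0.2,"tz": 0,"roll": 0,"fingers": 1}
    - {"tx": 0,"ty": 0,"tz": 0,"roll": 0,"fingers": 1}

```text
time_s: 11.85
position: [0.5789, -0.0224, 0.1358]
tcp_rot: [-1.245, 1.154, -1.152]
ft_force: [-0.3, -0.2, 0.1]
finger_gap: 0.0855
```

Run:
```python
from h import *
st([.578,-.022,.134])
p=cams.read_camera('wrist'); save('j_wrist',p['color'])
p=cams.read_camera('side'); save('j_side',cv2.resize(p['color'][130:250,240:360],None,fx=5,fy=5))
```

```text
t 11.85 pos [ 0.5789 -0.0224  0.1358] zyaw 0.0762 down [-0.0011  0.0002 -1.    ] j [-0.3732  0.5751  0.4538  1.8253 -0.333   0.8181  0.324 ] F [-0.3022 -0.2384  0.1442] T [-0.0317  0.0203 -0.0184] gap 0.0855
delta scaled (tx,ty,tz) [-0.0121  0.0447 -0.022 ]
```

View pics/j_wrist.png

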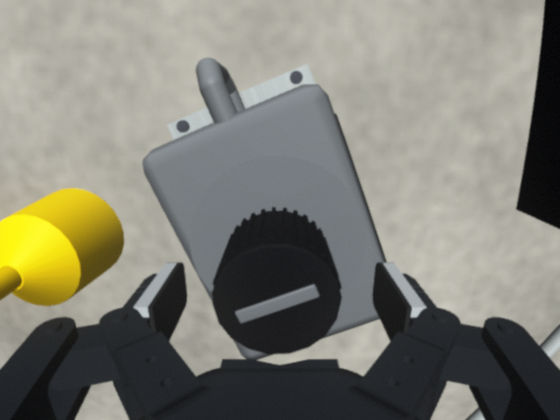

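View pics/j_side.png

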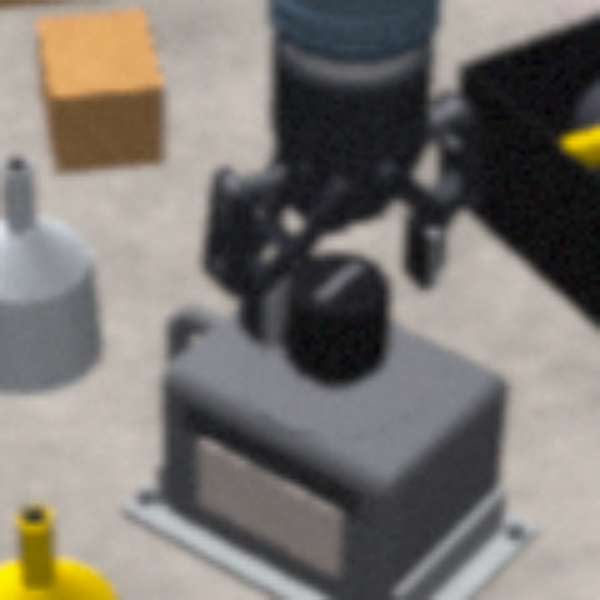

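Request:
apply_moves:
  series:
    - {"tx": 0,"ty": 0.05,"tz": 0,"roll": 0,"fingers": -1}
    - {"tx": 0,"ty": 0,"tz": 0,"roll": 0,"fingers": -1}
    - {"tx": 0,"ty": 0,"tz": 0,"roll": 0,"fingers": -1}
    - {"tx": 0,"ty": 0,"tz": 0,"roll": 0,"fingers": -1}
    - {"tx": 0,"ty": 0,"tz": 0,"roll": 0,"fingers": -1}
    - {"tx": 0,"ty": 0,"tz": 0,"roll": 0,"fingers": -1}
  grip_force: 70

```text
time_s: 12.55
position: [0.5795, -0.0231, 0.1344]
tcp_rot: [-1.243, 1.153, -1.154]
ft_force: [-1.1, 0.5, 4.9]
finger_gap: 0.0505
```

Run:
```python
from h import *
st([.578,-.022,.134])
```

```text
t 12.55 pos [ 0.5795 -0.0231  0.1344] zyaw 0.0751 down [ 0.0005  0.0002 -1.    ] j [-0.3713  0.5771  0.453   1.8259 -0.335   0.8141  0.3256] F [-1.0791  0.4883  4.9312] T [ 0.0905  0.2092 -0.0813] gap 0.0505
delta scaled (tx,ty,tz) [-0.0309  0.0107 -0.0341]
```

Gripped with a 50.5 mm gap. Now I'll press down in steps.

Request:
apply_moves:
  series:
    - {"tx": 0,"ty": 0.05,"tz": 0,"roll": 0,"fingers": -1}
    - {"tx": 0,"ty": 0.05,"tz": 0,"roll": 0,"fingers": -1}
    - {"tx": 0,"ty": 0,"tz": 0,"roll": 0,"fingers": -1}

```text
time_s: 12.85
position: [0.5795, -0.0231, 0.1304]
tcp_rot: [-1.243, 1.153, -1.154]
ft_force: [-1.9, -0.1, 6.2]
finger_gap: 0.0508
```

Request:
apply_moves:
  series:
    - {"tx": 0,"ty": 0.03,"tz": 0,"roll": 0,"fingers": -1}
    - {"tx": 0,"ty": 0,"tz": 0,"roll": 0,"fingers": -1}

```text
time_s: 13.05
position: [0.5795, -0.0232, 0.1293]
tcp_rot: [-1.243, 1.153, -1.154]
ft_force: [-1.8, 1.0, 7.4]
finger_gap: 0.0505
```

Request:
apply_moves:
  series:
    - {"tx": 0,"ty": 0.04,"tz": 0,"roll": 0,"fingers": -1}
    - {"tx": 0,"ty": 0,"tz": 0,"roll": 0,"fingers": -1}
    - {"tx": 0,"ty": 0,"tz": 0,"roll": 0,"fingers": -1}

```text
time_s: 13.35
position: [0.5795, -0.0231, 0.1291]
tcp_rot: [-1.243, 1.154, -1.153]
ft_force: [-7.5, 1.6, 19.8]
finger_gap: 0.0504
```

Run:
```python
from h import *
st([.578,-.022,.134])
p=cams.read_camera('side'); save('k_side',cv2.resize(p['color'][130:250,240:360],None,fx=5,fy=5))
p=cams.read_camera('wrist'); save('k_wrist',p['color'])
```

```text
t 13.35 pos [ 0.5795 -0.0231  0.1291] zyaw 0.075 down [ 0.0005  0.0011 -1.    ] j [-0.3674  0.5848  0.4487  1.8285 -0.3405  0.8043  0.3302] F [-7.5347  1.5914 19.7688] T [ 0.2799  1.4425 -0.0024] gap 0.0504
delta scaled (tx,ty,tz) [-0.0313 -0.1235 -0.0354]
```

View pics/k_side.png

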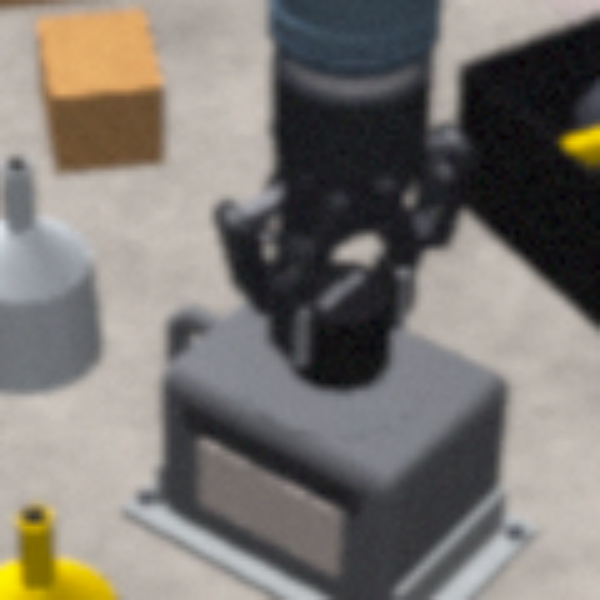

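View pics/k_wrist.png

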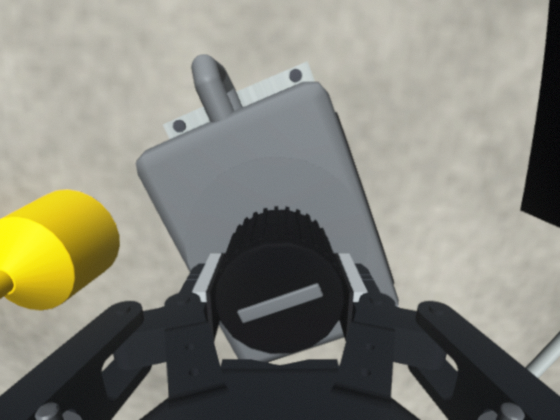

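The hard stop is reached (about 20 N), so the cap is fully pressed. Next is the counter-clockwise twist, which is negative roll because the tool y axis points down.

Request:
apply_moves:
  series:
    - {"tx": 0,"ty": 0,"tz": 0,"roll": -0.15,"fingers": -1}
    - {"tx": 0,"ty": 0,"tz": 0,"roll": -0.2,"fingers": -1}
    - {"tx": 0,"ty": 0,"tz": 0,"roll": -0.2,"fingers": -1}
    - {"tx": 0,"ty": 0,"tz": 0,"roll": -0.2,"fingers": -1}

```text
time_s: 13.85
position: [0.5801, -0.0227, 0.1291]
tcp_rot: [-1.388, 0.868, -0.869]
ft_force: [-4.0, 1.6, 16.8]
finger_gap: 0.0506
```

Run:
```python
from h import *
st([.5795,-.0231,.134])
p=cams.read_camera('wrist'); save('l_wrist',p['color'])
```

```text
t 13.85 pos [ 0.5801 -0.0227  0.1291] zyaw 0.4539 down [ 0.0018  0.0013 -1.    ] j [-0.2974  0.5689  0.3504  1.8239 -0.2644  0.7927  0.6427] F [-4.0335  1.6064 16.7651] T [ 0.3331  0.9559 -0.1123] gap 0.0506
delta scaled (tx,ty,tz) [ 0.002  -0.1226 -0.018 ]
```

View pics/l_wrist.png

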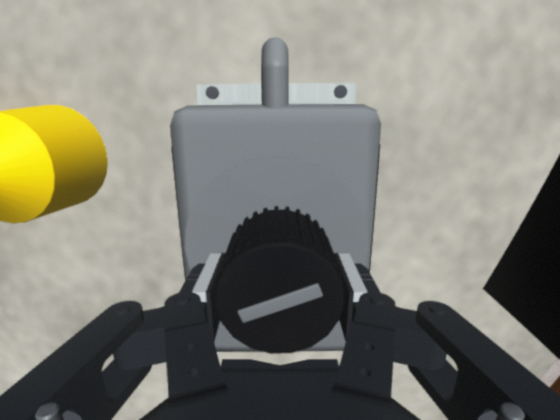

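The bar on the cap stays fixed to the fingers while the jug turns in the view, so the cap is turning: 0.38 rad so far with low moment. Continuing.

Request:
apply_moves:
  series:
    - {"tx": 0,"ty": 0,"tz": 0,"roll": -0.2,"fingers": -1}
    - {"tx": 0,"ty": 0,"tz": 0,"roll": -0.2,"fingers": -1}
    - {"tx": 0,"ty": 0,"tz": 0,"roll": -0.2,"fingers": -1}
    - {"tx": 0,"ty": 0,"tz": 0,"roll": -0.2,"fingers": -1}
    - {"tx": 0,"ty": 0,"tz": 0,"roll": -0.2,"fingers": -1}
    - {"tx": 0,"ty": 0,"tz": 0,"roll": -0.2,"fingers": -1}
    - {"tx": 0,"ty": 0,"tz": 0,"roll": -0.2,"fingers": -1}
    - {"tx": 0,"ty": 0,"tz": 0,"roll": -0.2,"fingers": -1}
    - {"tx": 0,"ty": 0,"tz": 0,"roll": -0.2,"fingers": -1}
    - {"tx": 0,"ty": 0,"tz": 0,"roll": -0.12,"fingers": -1}
    - {"tx": 0,"ty": 0,"tz": 0,"roll": 0,"fingers": -1}

```text
time_s: 15.0
position: [0.5809, -0.0223, 0.1291]
tcp_rot: [-1.565, 0.122, -0.127]
ft_force: [-1.9, 2.2, 14.5]
finger_gap: 0.0502
```

Run:
```python
from h import *
st([.5795,-.0231,.134])
p=cams.read_camera('wrist'); save('m_wrist',p['color'])
```

```text
t 15.0 pos [ 0.5809 -0.0223  0.1291] zyaw 1.4122 down [ 0.0036  0.0015 -1.    ] j [-0.1163  0.5482  0.1042  1.812  -0.079   0.7817  1.4409] F [-1.9452  2.2201 14.4867] T [0.5708 0.4639 0.1021] gap 0.0502
delta scaled (tx,ty,tz) [-0.0318 -0.1222 -0.0259]
```

View pics/m_wrist.png

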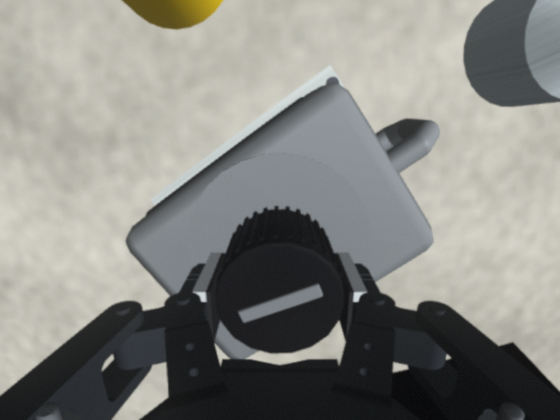

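The cap has turned 1.34 rad and is still pressed. Lifting gently, watching the force.

Request:
apply_moves:
  series:
    - {"tx": 0,"ty": -0.1,"tz": 0,"roll": 0,"fingers": -1}
    - {"tx": 0,"ty": -0.1,"tz": 0,"roll": 0,"fingers": -1}
    - {"tx": 0,"ty": -0.1,"tz": 0,"roll": 0,"fingers": -1}
    - {"tx": 0,"ty": -0.1,"tz": 0,"roll": 0,"fingers": -1}

```text
time_s: 15.45
position: [0.5786, -0.0234, 0.1429]
tcp_rot: [-1.567, 0.128, -0.125]
ft_force: [-0.2, 0.8, -1.0]
finger_gap: 0.0507
```

Request:
apply_moves:
  series:
    - {"tx": 0,"ty": -0.1,"tz": 0,"roll": 0,"fingers": -1}
    - {"tx": 0,"ty": -0.1,"tz": 0,"roll": 0,"fingers": -1}
    - {"tx": 0,"ty": -0.1,"tz": 0,"roll": 0,"fingers": -1}
    - {"tx": 0,"ty": 0,"tz": 0,"roll": 0,"fingers": -1}

```text
time_s: 15.85
position: [0.5795, -0.0234, 0.1559]
tcp_rot: [-1.567, 0.126, -0.127]
ft_force: [0.4, 1.0, -0.7]
finger_gap: 0.0503
```

The cap comes away freely (under 2 N). Raising it to about 75 mm above its closed height.

Request:
apply_moves:
  series:
    - {"tx": 0,"ty": -0.3,"tz": 0,"roll": 0,"fingers": -1}
    - {"tx": 0,"ty": -0.4,"tz": 0,"roll": 0,"fingers": -1}
    - {"tx": 0,"ty": -0.4,"tz": 0,"roll": 0,"fingers": -1}
    - {"tx": 0,"ty": -0.2,"tz": 0,"roll": 0,"fingers": -1}
    - {"tx": 0,"ty": -0.05,"tz": 0,"roll": 0,"fingers": -1}
    - {"tx": 0,"ty": 0,"tz": 0,"roll": 0,"fingers": -1}
    - {"tx": 0,"ty": 0,"tz": 0,"roll": 0,"fingers": -1}
    - {"tx": 0,"ty": 0,"tz": 0,"roll": 0,"fingers": -1}
    - {"tx": 0,"ty": 0,"tz": 0,"roll": 0,"fingers": -1}

```text
time_s: 16.75
position: [0.5789, -0.0232, 0.2088]
tcp_rot: [-1.567, 0.127, -0.125]
ft_force: [0.3, 0.3, -0.4]
finger_gap: 0.0504
```

Run:
```python
from h import *
st([.578,-.022,.209])
p=cams.read_camera('side'); save('n_side',cv2.resize(p['color'][110:290,180:420],None,fx=3,fy=3))
p=cams.read_camera('scene'); save('n_scene',cv2.resize(p['color'][130:310,140:440],None,fx=2.6,fy=2.6))
s=manip.sense();print(s['dq'])
```

```text
t 16.75 pos [ 0.5789 -0.0232  0.2088] zyaw 1.41 down [-0.0009 -0.0001 -1.    ] j [-0.1289  0.4424  0.1204  1.7576 -0.0633  0.9464  1.4272] F [ 0.2817  0.3223 -0.3505] T [0.01   0.0076 0.0235] gap 0.0504
delta scaled (tx,ty,tz) [-0.0284 -0.006   0.0266]
[ 0.0004 -0.0021 -0.0007  0.0001  0.0013  0.0012 -0.0018]
```

View pics/n_side.png

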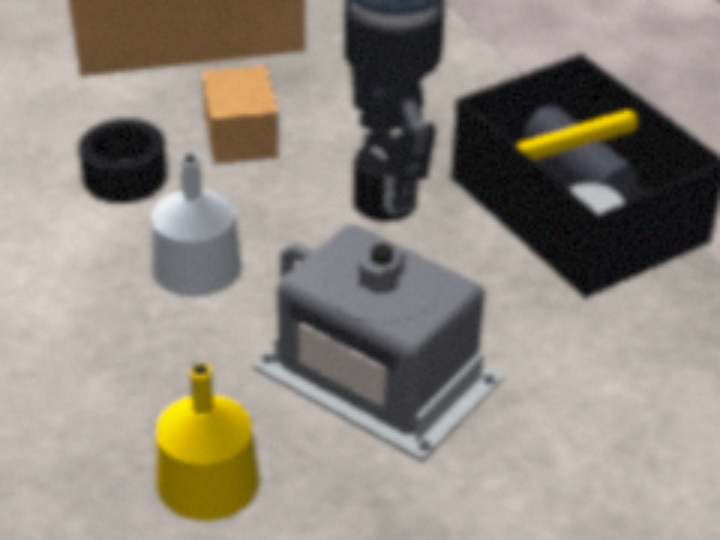

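View pics/n_scene.png

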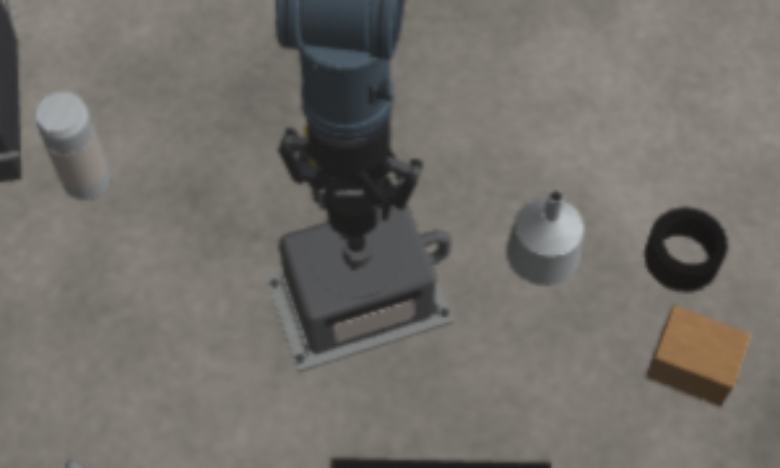

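The side view shows the open neck at about (382,262) with the cap held above it at about (386,190). The funnel stands upright at (195,240), and the spray can, tape and carton have not moved. Handing in.

Run:
```python
from h import *
print(manip.job_done()); st()
```

```text
the job is handed in; nothing more can be done
None
the job is handed in; nothing more can be done
```

The funnel is off the jug and the safety cap is open. I handed the job in at about 16.8 s of the 51 s with the cap still held; no verdict was reported.

- **Funnel:** I lifted it off by the spout and stood it on its rim at about (0.49, 0.185), roughly 0.22 m from the neck, then let go. The last side and scene views show it upright.
- **Cap:** I pressed it to the hard stop (about 20 N) and turned it 1.34 rad counter-clockwise while pressed. It then lifted off with under 2 N of resistance.
- **Final pose:** The cap is level and still, about 75 mm above its closed height and within about 2 mm of the measured neck axis. The gripper gap reads 50 mm, and the outside force is under 1 N.
- **Bystanders:** The spray can, tape and carton look unmoved in the last views, and I never approached the yellow funnel.

My first two move calls were refused because the rows were incomplete, which cost no motion. Setting the funnel down briefly loaded the wrist to 39 N through the fingers, well under the 120 N wrist limit, before I relieved it. No check disagreed by more than about 2 mm.

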